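# Reset the tripped breaker on the bench power box and switch it back on

### The arm

A 6-joint arm with a two-finger parallel gripper is mounted at the origin on the work surface. World frame = base frame: x ahead of the robot, y to its left, z up, the work surface at z = 0. Lengths are in m, angles in degrees, forces in N, time in s.
With the tool pointing down it reaches from about 0.3 to 0.775 m from the base axis. Payload 14.6 kg.
Tool frame: the origin (TCP) lies midway between the tips of the shut fingers; the grasp point (between the pads) lies arm.hold_point_z behind it (arm.hold_point_z is the distance from the TCP to the grasp point, in m); z points along the fingers, y is the line along which they close (so a half turn about z gives the same grasp; the last joint's range is limited). The gripper opens to 85 mm and grips with 20 to 120 N. Pads are 22 mm wide; open, the fingers measure 114 mm over their backs; the gripper's body (76 mm by 85 mm) begins 54 mm behind the grasp point. The pads swing forward as they close: fully open they stand 13 mm farther back than shut.
Start: joints at [-73.659, 17.183, 87.147, -0, 75.671, -3.816], TCP at [0.19, -0.516, 0.231] pointing down, gripper open.
Joint ranges: [-173.82, 173.82], [-45.26, 126.66], [13.44, 144.39], [-59.66, 239.66], [0, 175.72], [-146.38, 146.38]. Speed limits (degrees/s): [127.2, 127.2, 147.25, 180, 180, 180].

### API

Orientations are given as a 3x3 rotation matrix whose columns are the frame's x, y, z axes.
In Python, from plant import arm, viewer, models gives the robot as it stands.
- The arm moves only by the tool apply_moves, never from a script. Its argument "increments" is a list of rows, each an object of numbers: "x", "y", "z": the shift along the tool's x, y, z as a fraction of full scale; "ax", "ay", "az": the turn, a rotation vector about the tool's x, y, z as a fraction of full scale; "jaw": the opening, from 0 (shut) to 1 (fully open). In form: [{"x": .., "y": .., "z": .., "ax": .., "ay": .., "az": .., "jaw": ..}, ...]. A call has 1 to 8 rows; each row is the pose to reach, as a shift and turn from the pose commanded when the call began, along the tool's axes at that moment; what a row does not reach only later rows make up. Full scale, the value 1, is 1 m for a shift and 30 degrees for a turn. A row lasts 1/8 s, in which the tool goes at most 62.5 mm and 10.7 degrees, less where a joint would pass 70% of its speed; a pose out of reach is approached as far as the arm can. A call with a number of a shift or a turn outside -1 to 1 is refused whole. A call with a gripper value outside its range is refused whole. The fingers move at their own pace and stop on an object; "grip_force" is the grip in N (left out, the last holds). Time passes only in rows, so rows that repeat a pose let the fingers close. It gives the time, the measured TCP pose, the force, the opening and the grip force at its end, in the units of the state.
- arm.state(): the state, without advancing time (a new reading comes with each control period).
- viewer.get_image(name): name is "scene" or "top"; returns the picture (480x640x3 uint8, red, green, blue); there is no depth.
- viewer.camera_info(name): a dict with "intrinsics" (3x3 intrinsics, pixels), "D" ([k1, k2, p1, p2, k3] as OpenCV has them; the pictures are not rectified), "T" (4x4, takes a point from camera to world coordinates). Camera axes: x right, y down, z forward; pixel columns grow to the right and rows downward; lengths in m; the calibration is good to about 2 mm. A picture is of the moment at which its call begins. camera_info takes no time and is no camera call.
- arm.hand_in(): hands the job in; it is judged then, once.
Trained networks look in the newest picture that a camera, given by its name, has taken for a name from the list of things; names that differ only in an ending like _2 or _b are one class to them, and where a whole thing is asked for, a point or a joint stands for the part that bears it (a point fixed in the world has none). Each returns a list of dicts, best first, with "score" (0 to 1); they miss things now and then, are a little off and sometimes report something else, mostly with a low value. They report only what shows in the picture. A call takes as long as a camera call.
- models.regions_of(camera, name): "pixels" (480x640 bool, what is visible of it) and "position" ([row, column] in pixels, amid what is visible of it).
The state is a dict: "time": time; "joint_positions": joint angles; "qd": joint speeds; "tau": joint torques, N m; "position": TCP position; "eef_rot": TCP orientation; "ft_force": force on the tool from outside, world axes, zero at the start; "wrist_torque": the same for the moment, N m; "width": finger opening in m; "gripper_force": force on a finger pad.
Only numpy, scipy, OpenCV 4.12 (cv2) and the standard library are available. Lean on these libraries where they do the work, as an engineer would, in place of code of your own. Each camera call takes 0.05 s, during which the arm holds its last target. There are 200 camera calls.

### The job

The blue breaker of the bench power box has tripped: with shut fingertips, reach down into its well and press the popped-up blue button fully home. Then rock the green main switch fully over to on by pressing down its raised half, and draw back clear of the box. Only press: keep off the red and white breaker buttons, and do not pick up or shift the plug, hammer, tape measure and battery pack lying around the box.

Things in the scene. Friction and masses are not known exactly. Their poses are not given: they have to be found in the camera images.
- power_box: Yellow steel box bolted down, 200 (x) by 400 (y) by 125 mm high. Origin: centre of its underside. Flat grey top panel at z 125 mm with three wells (at x 0, y -135, -50, +35 mm; their colours swap places) and the rocker switch (x 0, y +135 mm). Only the switch stands above the panel. Sockets stick out 39 mm at +x, carrying bars 36 mm at the ends, 75 mm up.
- blue_breaker: The tripped breaker, at the bottom of a straight round well 50 mm across and 28 mm deep, its mouth bevelled 2 mm and marked by a thin blue ring. A fixed black disc 3 mm thick covers its floor. Origin at the centre of the well's floor, 97 mm above the bench; z up.
- blue_button (a joint): Blue cap 20 mm across in the well's middle, sliding straight down. 0 = tripped: popped up, its top 15 mm above the well's floor (13 mm below the mouth). 0.008 m = reset: top 7 mm above the floor (21 mm below the mouth). It has no return spring: it resists with a steady 3.5 N or so and stays where it is left, so a half press leaves it half down.
- blue_button_top (a point): Centre of the blue cap's top face; moves with the button.
- red_breaker: A second, like breaker with red button and red ring, not tripped (button already down). Origin at the centre of its well's floor. Not to be touched.
- white_breaker: A third, like breaker with white button and white ring, not tripped (button already down). Origin at the centre of its well's floor. Not to be touched.
- main_switch (a joint): Green rocker, 48 (box x) by 30 mm (box y), tilting about the box's y axis, pivot 131 mm up. 0 = off: near half (-x, red dot) flat, top 134 mm up; far half (+x, white bar, green dot) raised, outer end 142 mm up. 0.34 rad = on: far half flat at 134 mm, near half raised. Resists with about 3.5 N at 15 mm from the pivot and stays where it is left.
- switch_on_half (a point): On the top face of the main switch's far (on) half, 15 mm from the pivot: the place to press down. Moves with the switch, and sinks about 5 mm from off to on.
- plug: Loose yellow plug with brass pins lying along its x axis, 48 mm thick and 145 mm long, on the bench on the near side of the box. Origin under its middle. Bystander.
- hammer: Loose hammer lying flat along its x axis, 260 mm long, its head 90 mm wide, on the bench off the box's -y end. Origin under its middle. Bystander.
- tape_measure: Loose orange tape measure, 78 by 42 by 70 mm high, on the bench beyond the sockets. Origin at the centre of its underside. Bystander.
- battery_pack: Loose black tool battery, 115 by 75 by 63 mm high, on the bench off the box's +y end. Origin at the centre of its underside. Bystander.

How it is judged (in metres and radians):
On the way, in this order (a step that is already met when the one before it is completed fails the run):
1. the blue button is pressed fully home while the main switch is still off (value of joint blue_button above 0.0065 m and value of joint main_switch below 0.1 rad), for 0.2 s.
2. the main switch is rocked over to on (value of joint main_switch above 0.26 rad), for 0.2 s.
At the end, for the whole second after the job is handed in: The blue button has stayed home (over 6.5 mm of its 8 mm), the main switch is on (over 0.26 of 0.34 rad), and plug, hammer, tape measure and battery pack are within 20 mm of where they began (value of joint blue_button above 0.0065 m and value of joint main_switch above 0.26 rad and not (distance of plug from where it was at the start of the episode above 0.02 m) and not (distance of hammer from where it was at the start of the episode above 0.02 m) and not (distance of tape_measure from where it was at the start of the episode above 0.02 m) and not (distance of battery_pack from where it was at the start of the episode above 0.02 m)); the robot touches nothing.
It fails at once if the main switch is turned on while the blue breaker is still tripped (value of joint main_switch above 0.2 rad and value of joint blue_button below 0.005 m).
It fails at once if the red or white breaker is touched (contact force between any of the fingers, the arm and red_breaker above 1 N or contact force between any of the fingers, the arm and white_breaker above 1 N).
It fails at once if the plug, hammer, tape measure or battery pack is picked up or shifted more than 20 mm (distance of any of plug, hammer, tape_measure, battery_pack from where it was at the start of the episode above 0.02 m).
It also fails if it takes over 42 s, if anything falls off the work surface, if the arm or the gripper's body presses on something with over 40 N, if the wrist force passes 120 N, or if a joint passes its speed limit or range.

## Working session

There is one attempt and no reset: what is moved stays moved. The work goes in short steps, Python scripts to look and compute and a tool call to move; the robot and the scene stay as the last step left them, time stands still between calls to the robot, and variables do not carry over. Pictures are saved under pics/ and viewed, at most 10 in all, crops included, and the job is handed in when it is done.

Besides the shell and the picture viewer there is one more tool, called after "Request:" as name(argument=value, ...) on one line, values as JSON. apply_moves: Moves the arm, as the interface text tells. Its arguments: {"type":"object","properties":{"increments":{"type":"array","items":{"type":"object","properties":{"x":{"type":"number","minimum":-1,"maximum":1},"y":{"type":"number","minimum":-1,"maximum":1},"z":{"type":"number","minimum":-1,"maximum":1},"ax":{"type":"number","minimum":-1,"maximum":1},"ay":{"type":"number","minimum":-1,"maximum":1},"az":{"type":"number","minimum":-1,"maximum":1},"jaw":{"type":"number"}}}},"grip_force":{"type":"number"}},"required":["increments"]}

```bash
mkdir -p pics
cat > h.py <<'E'
import numpy as np, cv2
from plant import arm, viewer, models
def ray(cam,rc,z):
    i=viewer.camera_info(cam); K=np.array(i["intrinsics"],float); D=np.array(i["D"],float); T=np.array(i["T"],float)
    p=cv2.undistortPoints(np.array([[[rc[1],rc[0]]]],float),K,D)[0,0]
    d=T[:3,:3]@[p[0],p[1],1]; o=T[:3,3]
    return o+d*(z-o[2])/d[2]
def proj(cam,P):
    i=viewer.camera_info(cam); T=np.linalg.inv(np.array(i["T"],float))
    return cv2.projectPoints(np.array(P,float).reshape(-1,1,3),cv2.Rodrigues(T[:3,:3])[0],T[:3,3],np.array(i["intrinsics"],float),np.array(i["D"],float))[0][:,0]
E
python3 - <<'E'
from h import *
np.set_printoptions(precision=4,suppress=True)
for c in("scene","top"):
    cv2.imwrite(f"pics/{c}0.png",viewer.get_image(c)[:,:,::-1])
    print(c,np.array(viewer.camera_info(c)["T"]).tolist())
    for n,z in(("power_box",.125),("blue_button",.112),("blue_breaker",.125),("red_breaker",.125),("white_breaker",.125),("main_switch",.137)):
        for r in models.regions_of(c,n)[:2]: print(n,round(r["score"],2),r["position"],r["pixels"].sum(),ray(c,r["position"],z))
s=arm.state();print(s["time"],s["position"],s["eef_rot"],s["ft_force"],s["width"],arm.hold_point_z)
E
```

```text
scene [[-0.17542751430669984, 0.5644846138803715, -0.8065868260246388, 1.6445793334200882], [0.9843271517926704, 0.11557742581956626, -0.13319878709902808, 0.2126009165541361], [0.01803456314697335, -0.8173120452637725, -0.5759129927331448, 0.901816042156981], [0.0, 0.0, 0.0, 1.0]]
power_box 0.83 [254.6, 333.2] 14295 [0.6273 0.0631 0.125 ]
red_breaker 0.41 [232.5, 310.4] 43 [ 0.5494 -0.007   0.125 ]
main_switch 0.71 [237.0, 387.3] 115 [0.5477 0.1819 0.137 ]
main_switch 0.33 [299.3, 467.2] 1648 [0.741  0.3674 0.137 ]
top [[-0.0015439889447590998, -0.9847418440625973, 0.17401470239704922, 0.3715126125411189], [-0.9999600486020697, 0.0030524705041865318, 0.008401406047065876, 0.03743353458408776], [-0.00880439082986812, -0.17399477858837095, -0.9847072152300391, 1.1283579277225386], [0.0, 0.0, 0.0, 1.0]]
power_box 0.91 [242.9, 308.3] 20695 [0.5371 0.0496 0.125 ]
blue_button 0.56 [244.9, 293.7] 69 [0.5352 0.0794 0.112 ]
blue_button 0.31 [219.5, 159.2] 1956 [0.589  0.3569 0.112 ]
blue_breaker 0.87 [246.9, 295.3] 492 [0.5291 0.0757 0.125 ]
blue_breaker 0.71 [222.9, 158.1] 1869 [0.5792 0.3548 0.125 ]
red_breaker 0.78 [246.8, 337.4] 557 [ 0.529  -0.0085  0.125 ]
white_breaker 0.95 [248.2, 377.0] 657 [ 0.526  -0.0876  0.125 ]
main_switch 0.75 [242.0, 243.5] 370 [0.5373 0.178  0.137 ]
0.7 [ 0.1895 -0.5163  0.2313] [[ 0.9388  0.3446 -0.    ]
 [ 0.3446 -0.9388 -0.    ]
 [-0.      0.     -1.    ]] [-0.6891  0.0439 -0.5454] 0.08540369557331456 0.0187
```

View pics/top0.png

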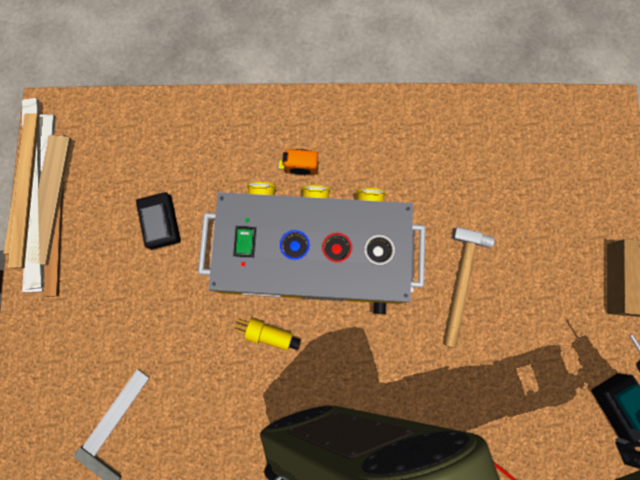

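View pics/scene0.png

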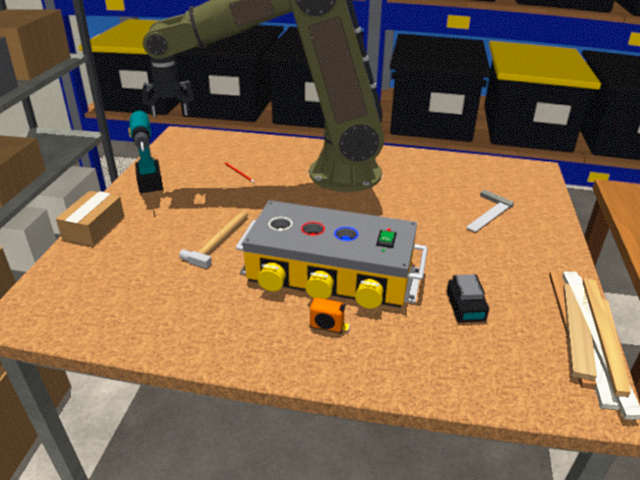

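The top view shows the box with its switch at (244,242), blue at (294,245), red at (337,248) and white at (379,250). The yaw is a few degrees. The scene view agrees on the order. Next I fit the box pose from the panel outline and ring centres.

Run:
```python
from h import *
from scipy.optimize import least_squares
np.set_printoptions(precision=4,suppress=True)
obs=[] # cam, model xyz, pixel(x,y)
for c in("top","scene"):
    im=viewer.get_image(c); hsv=cv2.cvtColor(im,cv2.COLOR_RGB2HSV)
    H,S,V=[hsv[...,k].astype(int) for k in range(3)]
    guess={"blue":[.5291,.0757,.125],"red":[.529,-.0085,.125],"white":[.526,-.0876,.125]}
    m={"blue":(abs(H-115)<15)&(S>150)&(V>60),"red":((H<8)|(H>172))&(S>130)&(V>60),"white":(S<40)&(V>175)}
    for n,y in(("blue",.035),("red",-.05),("white",-.135)):
        g=proj(c,guess[n])[0]; w=np.zeros(H.shape,np.uint8); cv2.circle(w,tuple(int(round(v)) for v in g),19,1,-1)
        pts=np.argwhere(m[n]&(w>0))[:,::-1].astype(np.float32)
        e=cv2.fitEllipse(cv2.convexHull(pts)); print(c,n,len(pts),e)
        obs.append((c,[0,y,.125],e[0],1.))
    # panel
    g=((S<45)&(V>70)&(V<150)).astype(np.uint8); w=np.zeros_like(g)
    b=proj(c,[[.41,-.17,.125],[.65,-.17,.125],[.65,.27,.125],[.41,.27,.125]]); cv2.fillConvexPoly(w,b.astype(int),1)
    g=cv2.morphologyEx(g*w,cv2.MORPH_OPEN,np.ones((5,5)))
    n_,l,st,_=cv2.connectedComponentsWithStats(g); k=1+st[1:,4].argmax()
    hull=cv2.convexHull(np.argwhere(l==k)[:,::-1].astype(np.int32))
    P=np.array([ray(c,(p[0][1],p[0][0]),.125)[:2] for p in hull],np.float32)
    r=cv2.minAreaRect(P); print(c,"panel",r)
obs_f=lambda p,cs:np.concatenate([(proj(c,[p[0]+np.cos(p[2])*q[0]-np.sin(p[2])*q[1],p[1]+np.sin(p[2])*q[0]+np.cos(p[2])*q[1],q[2]])[0]-px) for c,q,px,_ in obs if c in cs])
for cs in(["top"],["scene"],["top","scene"]):
    f=least_squares(obs_f,[.53,.05,-.04],args=(cs,)); print(cs,f.x,np.degrees(f.x[2]),f.fun)
x,y,a=f.x; R=np.array([[np.cos(a),-np.sin(a)],[np.sin(a),np.cos(a)]])
print("blue",R@[0,.035]+[x,y],"on half",R@[.0145,.135]+[x,y])
```

```text
top blue 295 ((294.2192077636719, 244.434814453125), (29.306509017944336, 29.657928466796875), 99.65926361083984)
top red 304 ((336.5981140136719, 246.96316528320312), (29.239839553833008, 29.804931640625), 98.6964340209961)
top white 227 ((379.1714172363281, 249.34271240234375), (29.491775512695312, 30.169084548950195), 122.47777557373047)
top panel ((0.5308765172958374, 0.041745007038116455), (0.40303507447242737, 0.20014478266239166), 86.4399185180664)
scene blue 122 ((345.721923828125, 233.3341522216797), (14.070717811584473, 23.7155704498291), 92.42994689941406)
scene red 110 ((312.4945373535156, 228.24200439453125), (13.745944023132324, 23.647890090942383), 89.84068298339844)
scene white 103 ((280.0005187988281, 223.02523803710938), (14.112536430358887, 24.491792678833008), 87.2950439453125)
scene panel ((0.5449358224868774, 0.04432551562786102), (0.39914244413375854, 0.22820937633514404), 87.19622039794922)
['top'] [ 0.5319  0.0429 -0.0615] -3.5221628433185184 [ 0.0039  0.0258  0.0381 -0.049  -0.042   0.0239]
['scene'] [ 0.5332  0.0442 -0.0689] -3.9500907752661734 [ 0.0191  0.044  -0.0211 -0.0852  0.0019  0.0396]
['top', 'scene'] [ 0.5321  0.0434 -0.0632] -3.6200812174845467 [-0.2314 -0.1005 -0.2032 -0.1039 -0.2868  0.0407 -0.2355 -0.2954 -0.2952
 -0.3095 -0.3093 -0.075 ]
blue [0.5343 0.0783] on half [0.5551 0.1772]
```

Request:
apply_moves(increments=[{"x": 0.26,"y": -0.22,"jaw": 0},{"x": 0.26,"y": -0.22,"jaw": 0},{"x": 0.26,"y": -0.22,"jaw": 0},{"x": 0.26,"y": -0.22,"jaw": 0},{"x": 0.26,"y": -0.22,"jaw": 0},{"x": 0.26,"y": -0.22,"jaw": 0},{"x": 0.26,"y": -0.22,"jaw": 0},{"x": 0.26,"y": -0.22,"jaw": 0}], grip_force=30)

```text
validation failed for argument at $.in...
```

Request:
apply_moves(increments=[{"x": 0.2685,"y": -0.219,"az": 0.1},{"x": 0.2685,"y": -0.219,"az": 0.3},{"x": 0.2685,"y": -0.219,"az": 0.5},{"x": 0.2685,"y": -0.219,"az": 0.79},{"x": 0.2685,"y": -0.219,"az": 0.79},{"x": 0.2685,"y": -0.219,"az": 0.79},{"x": 0.2685,"y": -0.219,"az": 0.79},{"x": 0.2685,"y": -0.219,"az": 0.79}])

```text
validation failed for argument at $.in...
```

```bash
cat > go.py <<'E'
import sys; from h import *
np.set_printoptions(precision=4,suppress=True)
s=arm.state(); R=np.array(s["eef_rot"]); p=np.array(s["position"])
t=np.array([float(v) for v in sys.argv[1:4]])
print(s["time"],p,R.tolist(),"yaw",np.degrees(np.arctan2(R[1,0],R[0,0])),"shift",R.T@(t-p),"f",s["ft_force"],s["width"],s["joint_positions"])
E
python3 go.py .5343 .078 .150
```

```text
0.8 [ 0.1895 -0.5163  0.2313] [[0.9387631762018686, 0.34456305433767587, 2.4348946375867153e-05], [0.3445630544840854, -0.9387631764618445, -1.965821186118996e-06], [2.2180544891130478e-05, 1.0235187877290727e-05, -0.9999999997016321]] yaw 20.155125282293582 shift [ 0.5284 -0.4391  0.0813] f [ 0.3492 -0.5121  0.1184] 0.08545587260669081 [-73.6602  17.1825  87.1466   0.0013  75.6704  -3.8157]
```

Request:
apply_moves(increments=[{"x": 0.26,"y": -0.22,"z": 0,"ax": 0,"ay": 0,"az": 0,"jaw": 0},{"x": 0.26,"y": -0.22,"z": 0,"ax": 0,"ay": 0,"az": 0,"jaw": 0},{"x": 0.26,"y": -0.22,"z": 0,"ax": 0,"ay": 0,"az": 0,"jaw": 0},{"x": 0.26,"y": -0.22,"z": 0,"ax": 0,"ay": 0,"az": 0,"jaw": 0},{"x": 0.26,"y": -0.22,"z": 0,"ax": 0,"ay": 0,"az": 0,"jaw": 0},{"x": 0.26,"y": -0.22,"z": 0,"ax": 0,"ay": 0,"az": 0,"jaw": 0},{"x": 0.26,"y": -0.22,"z": 0,"ax": 0,"ay": 0,"az": 0,"jaw": 0},{"x": 0.26,"y": -0.22,"z": 0,"ax": 0,"ay": 0,"az": 0,"jaw": 0}], grip_force=30)

```text
time: 1.8
position: [0.3576, -0.2206, 0.2314]
eef_rot: [[0.939, 0.345, 0.0], [0.345, -0.939, -0.0], [-0.0, 0.0, -1.0]]
ft_force: [-0.0, 0.2, 0.5]
width: 0.0001
gripper_force: 0.0
```

Request:
apply_moves(increments=[{"x": 0.2685,"y": -0.219,"z": 0,"ax": 0,"ay": 0,"az": 0.2,"jaw": 0},{"x": 0.2685,"y": -0.219,"z": 0,"ax": 0,"ay": 0,"az": 0.4,"jaw": 0},{"x": 0.2685,"y": -0.219,"z": 0,"ax": 0,"ay": 0,"az": 0.6,"jaw": 0},{"x": 0.2685,"y": -0.219,"z": 0,"ax": 0,"ay": 0,"az": 0.79,"jaw": 0},{"x": 0.2685,"y": -0.219,"z": 0,"ax": 0,"ay": 0,"az": 0.79,"jaw": 0},{"x": 0.2685,"y": -0.219,"z": 0,"ax": 0,"ay": 0,"az": 0.79,"jaw": 0},{"x": 0.2685,"y": -0.219,"z": 0,"ax": 0,"ay": 0,"az": 0.79,"jaw": 0},{"x": 0.2685,"y": -0.219,"z": 0,"ax": 0,"ay": 0,"az": 0.79,"jaw": 0}])

```text
time: 2.8
position: [0.5343, 0.0767, 0.231]
eef_rot: [[0.998, -0.063, -0.001], [-0.063, -0.998, -0.0], [-0.001, 0.0, -1.0]]
ft_force: [0.6, -0.3, 0.7]
width: -0.0003
gripper_force: 0.0
```

```bash
cat >> go.py <<'E'
if len(sys.argv)>4:
    i=sys.argv[4]; a=cv2.cvtColor(viewer.get_image("scene"),cv2.COLOR_RGB2BGR); b=cv2.cvtColor(viewer.get_image("top"),cv2.COLOR_RGB2BGR)
    a=cv2.resize(a[130:290,240:440],None,fx=2,fy=2,interpolation=cv2.INTER_CUBIC) if 0 else cv2.resize(a[130:290,240:440],(800,600)[:1]*1+(600,) if 0 else (400,320),interpolation=cv2.INTER_CUBIC); b=cv2.resize(b[160:320,210:410],(400,320),interpolation=cv2.INTER_CUBIC)
    cv2.imwrite(f"pics/{i}.png",np.hstack([a,b]))
E
python3 go.py .5343 .078 .150 v1
```

```text
2.8 [0.5343 0.0767 0.231 ] [[0.9980121502594665, -0.06301891416400278, -0.0006036489590505249], [-0.06301907565407834, -0.9980122907232044, -0.0002523274215000865], [-0.0005865476802980452, 0.0002898672319196464, -0.9999997859693803]] yaw -3.613121910000117 shift [-0.     -0.0014  0.081 ] f [ 0.6174 -0.3355  0.7227] -0.0002711114262846342 [ 4.2829 15.9075 88.8216 -0.0122 75.3065 97.8991]
```

View pics/v1.png

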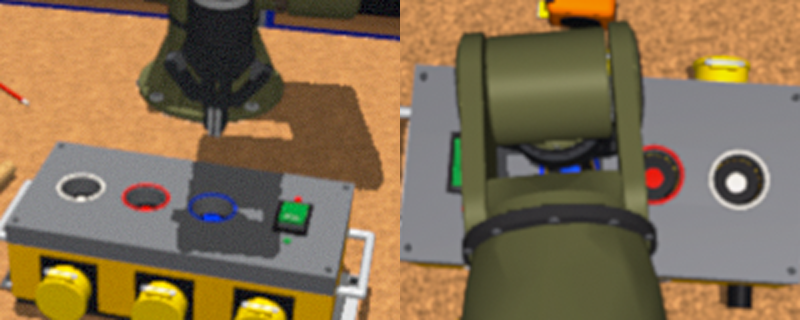

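The crop shows the shut fingertips at (215,130), straight above the blue ring at (212,207). I'm descending to just over the mouth to check the alignment.

Request:
apply_moves(increments=[{"x": 0,"y": -0.001,"z": 0.05,"ax": 0,"ay": 0,"az": 0,"jaw": 0},{"x": 0,"y": -0.001,"z": 0.08,"ax": 0,"ay": 0,"az": 0,"jaw": 0},{"x": 0,"y": -0.001,"z": 0.1,"ax": 0,"ay": 0,"az": 0,"jaw": 0},{"x": 0,"y": -0.001,"z": 0.1,"ax": 0,"ay": 0,"az": 0,"jaw": 0},{"x": 0,"y": -0.001,"z": 0.1,"ax": 0,"ay": 0,"az": 0,"jaw": 0}])

```text
time: 3.52
position: [0.5349, 0.0785, 0.1325]
eef_rot: [[0.998, -0.063, 0.002], [-0.063, -0.998, 0.0], [0.002, -0.0, -1.0]]
ft_force: [0.1, -0.1, 0.1]
width: 0.0001
gripper_force: 0.0
```

```bash
python3 go.py .5343 .078 .104 v2
```

```text
3.525 [0.5349 0.0785 0.1325] [[0.9980429716841565, -0.06251330489152145, 0.0015209810641463504], [-0.0625135855683328, -0.9980441035699182, 0.00013765431013619097], [0.001509400956853652, -0.00023246689665479403, -0.9999988338332667]] yaw -3.5841057074593246 shift [-0.0006  0.0005  0.0285] f [ 0.0821 -0.0581  0.0799] 9.95043477833927e-05 [ 4.4637 21.8163 94.9037  0.0012 63.1924 98.0473]
```

View pics/v2.png

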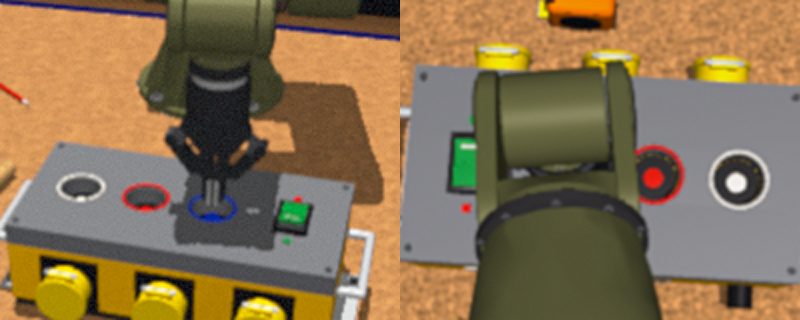

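The fingertips are centred over the blue ring at (212,208). Now I press down in small steps.

Request:
apply_moves(increments=[{"x": 0,"y": 0,"z": 0.01,"ax": 0,"ay": 0,"az": 0,"jaw": 0},{"x": 0,"y": 0,"z": 0.016,"ax": 0,"ay": 0,"az": 0,"jaw": 0},{"x": 0,"y": 0,"z": 0.02,"ax": 0,"ay": 0,"az": 0,"jaw": 0},{"x": 0,"y": 0,"z": 0.023,"ax": 0,"ay": 0,"az": 0,"jaw": 0},{"x": 0,"y": 0,"z": 0.025,"ax": 0,"ay": 0,"az": 0,"jaw": 0},{"x": 0,"y": 0,"z": 0.025,"ax": 0,"ay": 0,"az": 0,"jaw": 0}])

```text
time: 4.38
position: [0.5345, 0.0789, 0.1062]
eef_rot: [[0.998, -0.062, 0.0], [-0.062, -0.998, 0.0], [0.0, -0.0, -1.0]]
ft_force: [-0.2, -0.3, 0.7]
width: 0.0002
gripper_force: 0.0
```

Request:
apply_moves(increments=[{"x": 0,"y": 0.0005,"z": 0.001,"ax": 0,"ay": 0,"az": 0,"jaw": 0},{"x": 0,"y": 0.0005,"z": 0.002,"ax": 0,"ay": 0,"az": 0,"jaw": 0},{"x": 0,"y": 0.0005,"z": 0.003,"ax": 0,"ay": 0,"az": 0,"jaw": 0},{"x": 0,"y": 0.0005,"z": 0.003,"ax": 0,"ay": 0,"az": 0,"jaw": 0}])

```text
time: 4.88
position: [0.5347, 0.0786, 0.104]
eef_rot: [[0.998, -0.062, 0.001], [-0.062, -0.998, 0.0], [0.001, -0.0, -1.0]]
ft_force: [-2.8, 1.9, 9.7]
width: -0.0002
gripper_force: 4.8
```

Request:
apply_moves(increments=[{"x": 0,"y": 0,"z": 0.001,"ax": 0,"ay": 0,"az": 0,"jaw": 0},{"x": 0,"y": 0,"z": 0.002,"ax": 0,"ay": 0,"az": 0,"jaw": 0},{"x": 0,"y": 0,"z": 0.002,"ax": 0,"ay": 0,"az": 0,"jaw": 0},{"x": 0,"y": 0,"z": 0.002,"ax": 0,"ay": 0,"az": 0,"jaw": 0}])

```text
time: 5.38
position: [0.5349, 0.0786, 0.1038]
eef_rot: [[0.998, -0.062, 0.002], [-0.062, -0.998, 0.0], [0.002, -0.0, -1.0]]
ft_force: [-12.6, 1.4, 29.8]
width: -0.0
gripper_force: 15.2
```

There is a hard stop at 0.104 m, which is the home height. Lifting out straight.

Request:
apply_moves(increments=[{"x": 0,"y": 0,"z": -0.01,"ax": 0,"ay": 0,"az": 0,"jaw": 0},{"x": 0,"y": 0,"z": -0.04,"ax": 0,"ay": 0,"az": 0,"jaw": 0},{"x": 0,"y": 0,"z": -0.09,"ax": 0,"ay": 0,"az": 0,"jaw": 0},{"x": 0.015,"y": -0.1,"z": -0.09,"ax": 0,"ay": 0,"az": 0,"jaw": 0},{"x": 0.015,"y": -0.1,"z": -0.09,"ax": 0,"ay": 0,"az": 0,"jaw": 0},{"x": 0.015,"y": -0.1,"z": -0.09,"ax": 0,"ay": 0,"az": 0,"jaw": 0},{"x": 0.015,"y": -0.1,"z": -0.09,"ax": 0,"ay": 0,"az": 0,"jaw": 0}])

```text
time: 6.25
position: [0.5554, 0.1768, 0.1909]
eef_rot: [[0.998, -0.062, -0.001], [-0.062, -0.998, -0.0], [-0.001, 0.001, -1.0]]
ft_force: [0.4, -0.6, 0.2]
width: 0.0
gripper_force: 0.0
```

```bash
python3 go.py .557 .177 .148 v3
```

```text
6.25 [0.5554 0.1768 0.1909] [[0.9980928639186133, -0.061726402321576855, -0.0006973171267455077], [-0.06172675461924439, -0.9980929627218361, -0.000495509155285788], [-0.0006654013195168476, 0.0005376072750714985, -0.999999634109684]] yaw -3.5389330734396927 shift [ 0.0016 -0.0003  0.0429] f [ 0.4136 -0.6433  0.2299] 2.615246036456686e-05 [ 14.0677  23.3323  84.3645  -0.0187  72.3489 107.6123]
```

View pics/v3.png

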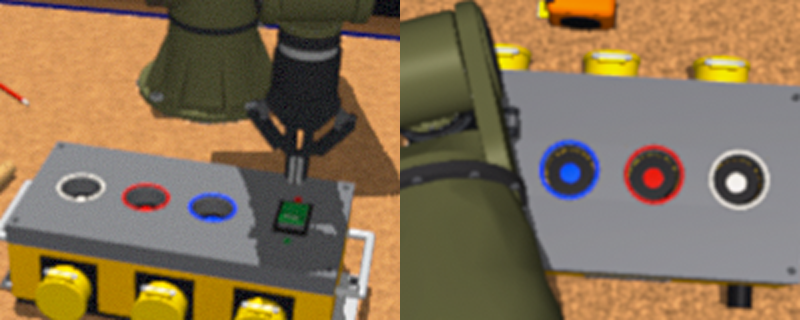

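The blue cap no longer shows in its well in the oblique view (212,208), like the other two, so it is down. Now the switch.

Request:
apply_moves(increments=[{"x": 0.0015,"y": 0,"z": 0.03,"ax": 0,"ay": 0,"az": 0,"jaw": 0},{"x": 0.0015,"y": 0,"z": 0.043,"ax": 0,"ay": 0,"az": 0,"jaw": 0},{"x": 0.0015,"y": 0,"z": 0.047,"ax": 0,"ay": 0,"az": 0,"jaw": 0},{"x": 0.0015,"y": 0,"z": 0.051,"ax": 0,"ay": 0,"az": 0,"jaw": 0},{"x": 0.0015,"y": 0,"z": 0.055,"ax": 0,"ay": 0,"az": 0,"jaw": 0},{"x": 0.0015,"y": 0,"z": 0.058,"ax": 0,"ay": 0,"az": 0,"jaw": 0},{"x": 0.0015,"y": 0,"z": 0.058,"ax": 0,"ay": 0,"az": 0,"jaw": 0},{"x": 0.0015,"y": 0,"z": 0.058,"ax": 0,"ay": 0,"az": 0,"jaw": 0}])

```text
time: 7.35
position: [0.5575, 0.1773, 0.134]
eef_rot: [[0.998, -0.062, 0.002], [-0.062, -0.998, 0.0], [0.002, -0.0, -1.0]]
ft_force: [1.9, -0.7, 5.4]
width: -0.0001
gripper_force: 2.9
```

Request:
apply_moves(increments=[{"x": 0,"y": 0,"z": 0.001,"ax": 0,"ay": 0,"az": 0,"jaw": 0},{"x": 0,"y": 0,"z": 0.002,"ax": 0,"ay": 0,"az": 0,"jaw": 0},{"x": 0,"y": 0,"z": 0.002,"ax": 0,"ay": 0,"az": 0,"jaw": 0},{"x": 0,"y": 0,"z": 0.002,"ax": 0,"ay": 0,"az": 0,"jaw": 0}])

```text
time: 7.85
position: [0.5577, 0.1773, 0.1338]
eef_rot: [[0.998, -0.062, 0.003], [-0.062, -0.998, 0.001], [0.003, -0.001, -1.0]]
ft_force: [-5.9, -3.5, 22.1]
width: -0.0004
gripper_force: 11.2
```

The switch is hard at its stop at 134 mm, so it is on. Drawing back up, then toward the base side.

Request:
apply_moves(increments=[{"x": 0,"y": 0,"z": -0.02,"ax": 0,"ay": 0,"az": 0,"jaw": 0},{"x": 0,"y": 0,"z": -0.08,"ax": 0,"ay": 0,"az": 0,"jaw": 0},{"x": -0.05,"y": 0,"z": -0.13,"ax": 0,"ay": 0,"az": 0,"jaw": 0},{"x": -0.11,"y": 0,"z": -0.15,"ax": 0,"ay": 0,"az": 0,"jaw": 0},{"x": -0.17,"y": 0,"z": -0.15,"ax": 0,"ay": 0,"az": 0,"jaw": 0},{"x": -0.2,"y": 0,"z": -0.15,"ax": 0,"ay": 0,"az": 0,"jaw": 0},{"x": -0.2,"y": 0,"z": -0.15,"ax": 0,"ay": 0,"az": 0,"jaw": 0},{"x": -0.2,"y": 0,"z": -0.15,"ax": 0,"ay": 0,"az": 0,"jaw": 0}])

```text
time: 8.85
position: [0.3578, 0.1896, 0.2813]
eef_rot: [[0.998, -0.062, 0.0], [-0.062, -0.998, 0.0], [0.0, -0.0, -1.0]]
ft_force: [0.3, -0.8, -0.7]
width: 0.0001
gripper_force: 0.0
```

```bash
python3 go.py .36 .18 .28 v4
```

```text
8.85 [0.3578 0.1896 0.2813] [[0.9980971496650624, -0.061660927124668544, 9.948167889245703e-05], [-0.06166093413466496, -0.9980971518043374, 6.900514556505385e-05], [9.503745910733274e-05, -7.500797235047872e-05, -0.9999999926708426]] yaw -3.5351538715469704 shift [0.0028 0.0095 0.0013] f [ 0.2887 -0.8343 -0.6732] 0.00010718122962702887 [ 22.7346  -4.0944 104.1212   0.0015  79.9665 116.2695]
```

View pics/v4.png

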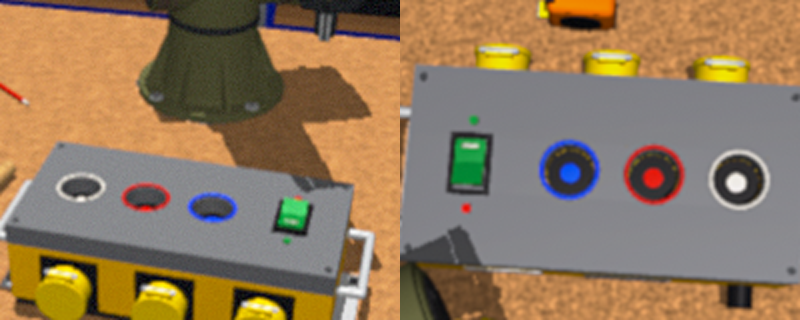

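The switch now tilts with its near half raised (470,160), the blue button is down, and the arm is clear of the box.

```bash
python3 -c "
from plant import arm
print(arm.hand_in())"
```

```text
the job is handed in; nothing more can be done
None
```

The blue button is pressed home, then the green main switch rocked fully on. The arm is clear of the box and the job was handed in at about 9 s; the hand-in call returned no verdict.

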